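Seat a honey sample carrier and snap the toggle clamp shut

TASK

Gently push the blue honey sample carrier along its channel until it is fully home against the brass stop screw at its end, without banging or forcing it, because the cells in it are glass. Then, with a steady fingertip push, flip the red-knobbed toggle clamp over its centre so that it snaps shut in the carrier's groove; take the hand away, and leave everything else on the bench where it is.

Things in the scene. Friction and masses are not known exactly. Their poses are not given: they have to be found in the camera images.
- fixture: Grey fixture fixed to the bench: plate 150 (x) by 270 (y) by 12 mm, origin at the centre of its underside. A channel runs along its y, centred at x = +20 mm: floor 12 mm above the bench, two aluminium side rails 47 mm apart, 10 mm thick, tops 24 mm above the bench. The +y end is shut by a dark steel stop block, 52 mm high; the -y end is open. The clamp stands on the -x side.
- stop_block (a point): Centre of the stop block's -y face, at fixture x = 20, y = 114 mm, 30 mm above the bench. From it the brass stop screw (head 18 mm across, 6 mm thick) sticks out towards -y. The screw is set differently each time and not measured: its rigid -y face, which the carrier's +y face must touch, lies between fixture y = 88 and 112 mm. Find it by feel.
- carrier: Loose blue block in the channel, 15 to 87 mm short of the screw at the start: 44 (x) by 110 (y) by 36 mm high, 0.2 to 0.4 kg, two amber glass cells in its top. Origin at the centre of its underside, axes as the fixture's. Push its -y face, above the rails, towards +y. Slides with 1 to 4 N, no spring; the force rises sharply at the screw. Over 15 N of push damages the glass.
- groove (a point): Middle of the cross groove's floor in the carrier's top: groove 34 mm wide, 10 mm deep, along x through the whole width, centred 23 mm towards +y from the carrier's origin. With the carrier home, the clamp's foot (9 mm wide) comes down in it.
- clamp (a joint): Clamp angle: 0 = open (handle leans 35 deg to fixture -x, foot raised), 1.2 rad = shut (leans 34 deg to +x, foot in the groove). A spring holds it at either end, 4 to 5 N at the knob, less towards the centre at 0.6 rad (handle upright), past which it snaps shut by itself. If the carrier is far from home the foot lands on its top, 0.15 rad short of shut. Over 20 N damages it.
- clamp_pivot (a point): Clamp's level pivot, along the fixture's y axis, at fixture x = -30, y = 68 mm, 60 mm above the bench, between two steel cheeks 31 mm wide overall, tops 72 mm above the bench.
- clamp_knob (a point): Centre of the red ball knob, 22 mm across, at the end of the clamp's 12 mm thick round handle, 75 mm from the pivot; about 121 mm above the bench when open, 135 mm when upright, 122 mm shut. Push it towards the fixture's +x, rising with its arc about the pivot: rubbing makes a level push jam.
- spare_carrier: Grey spare carrier of the same size with white cells, lying on the bench on the fixture's +x side, its long side along the channel; not to be moved. Origin at the centre of its underside.
- honey_jar: Honey jar with brass lid, 66 mm across and 100 mm high, beside the fixture's +x side near the stop; not to be moved. Origin at the centre of its underside.
- honey_jar_tall: Honey jar with brass lid, 66 mm across and 125 mm high; not to be moved. Origin at the centre of its underside.
- amber_bottle: Amber bottle with white cap, 42 mm across, 85 mm high; not to be moved. Origin at the centre of its underside.
- sample_dish0: Pale glass sample dish, 68 mm across, 5 mm high; not to be moved. Origin at the centre of its underside.
- sample_dish1: Another such dish; not to be moved. Origin at the centre of its underside.
There are look-alikes about, which are no part of the job. There is more than one size of the carrier; the one meant has the size given above.

How it is judged:
On the way, in this order (a step that is already met when the one before it is completed fails the run):
1. the carrier is home against the stop screw while the clamp is still open (y of stop_screw_c0 in the frame of carrier below 0.0595 m and z of carrier in the frame of fixture below 0.015 m and value of joint clamp below 0.3 rad), for 0.2 s.
2. the clamp has snapped shut in the groove (y of stop_screw_c0 in the frame of carrier below 0.0595 m and z of carrier in the frame of fixture below 0.015 m and value of joint clamp above 1.12 rad), for 0.2 s.
At the end, for the whole second after the job is handed in: The carrier lies flat in the channel with its end within 1.5 mm of the stop screw's face, at rest, and the clamp is shut (joint above 1.12 rad) with its foot in the groove (all of step 2 and linear speed of carrier below 0.01 m/s); the robot touches nothing.
It fails at once if the glass-celled carrier is pushed with more than 15 N (contact force between any of the fingers, the arm and carrier above 15 N).
It fails at once if the clamp is forced with more than 20 N, or pushed by anything but the fingers (contact force between the fingers and clamp above 20 N or contact force between the arm and clamp above 3 N).
It fails at once if the carrier is knocked along faster than 0.25 m/s (linear speed of carrier above 0.25 m/s).
It fails at once if another thing on the bench is moved by more than 15 mm (distance of any of spare_carrier, honey_jar, honey_jar_tall, amber_bottle, sample_dish0, sample_dish1 from where it was at the start of the episode above 0.015 m).
It also fails if it takes over 58 s, if anything falls off the work surface, if the arm or the gripper's body presses on something with over 40 N, if the wrist force passes 120 N, or if a joint passes its speed limit or range.

ROBOT

A 6-joint arm with a two-finger parallel gripper is mounted at the origin on the work surface. World frame = base frame: x ahead of the robot, y to its left, z up, the work surface at z = 0. Lengths are in m, angles in rad, forces in N, time in s.
With the tool pointing down it reaches from about 0.35 to 0.725 m from the base axis. Payload 6 kg.
Tool frame: the origin (TCP) lies at the centre of the arm's flange, where the gripper is bolted on; the fingertips stand 173 mm ahead of it and the grasp point (between the pads) lies 155 mm ahead of it; x points along the fingers, y is the direction in which the jaws open and shut, and the axes are right-handed (so a half turn about x gives the same grasp; the last joint's range is limited). The gripper opens to 85 mm and grips with 20 to 120 N. Pads are 22 mm wide; open, the fingers measure 114 mm over their backs; the gripper's body (76 mm by 85 mm) begins 54 mm behind the grasp point. The pads swing forward as they close: fully open they stand 13 mm farther back than shut.
Start: joints at [0.334, 0.04, 0.085, 0, -1.615, -0.334], TCP at [0.6, 0, 0.405] pointing down, gripper open.
Joint ranges: [-2.56, 2.56], [-1.29, 2.01], [-1.08, 1.49], [-3.29, 1.98], [-2.81, -0.18], [-2.99, 2.99]. Speed limits (rad/s): [2.57, 2.57, 3.01, 3.14, 3.14, 3.14].

INTERFACE

Orientations are given as a unit quaternion [x, y, z, w].
In Python, from station import ctrl gives the robot as it stands. The module is installed in compiled form; this text tells all that it offers.
- The arm moves only by the tool drive_tool, never from a script. Its argument "series" is a list of rows, each a list of 3 entries, a list of its own where there are three numbers: the shift along the tool's x, y, z in cm, then the turn, a rotation vector about the tool's x, y, z in rad, then the closure, from -1 (fully open) to 1 (shut). A call has 1 to 20 rows; each row shifts and turns the commanded pose from where the row before left it, along the tool's axes as they then stand; what a row does not reach is not made up. A row lasts 1/12 s, in which the tool goes at most 41.7 mm and 7.16 degrees, less where a joint would pass 70% of its speed; a pose out of reach is approached as far as the arm can. A call is refused whole if a number of a shift passes 4.17 or a number of a turn 0.125, either way. A call with a gripper value outside its range is refused whole. The fingers move at their own pace and stop on an object; the grip force is fixed at half the most. Time passes only in rows, so rows that do not move let the fingers close. It gives the time, the measured TCP pose, the force and the opening at its end, in the units of the state.
- ctrl.get_obs(): the state, without advancing time (a new reading comes with each control period).
- ctrl.read_camera(name): name is "scene" or "side" or "wrist"; returns the picture (384x512x3 uint8, blue, green, red); there is no depth.
- ctrl.camera_params(name): a dict with "K" (3x3 intrinsics, pixels), "camera_from_world" (4x4, takes a point from world to camera coordinates). Camera axes: x right, y down, z forward; pixel columns grow to the right and rows downward; lengths in m; the calibration is good to about 2 mm. A picture is of the moment at which its call begins: read the wrist's pose just before it. camera_params takes no time and is no camera call; for the wrist camera it gives the pose at the moment of the call.
- ctrl.close_job(): hands the job in, once; it reports no verdict.
The state is a dict: "clock": time; "q": joint angles; "joint_vel": joint speeds; "joint_torque": joint torques, N m; "tool_pos": TCP position; "tool_rot": TCP orientation; "force": force on the tool from outside, world axes, zero at the start; "wrist_torque": the same for the moment, N m; "finger_gap": opening from 0.0 (shut) to 1.0 (fully open).
Only numpy, scipy, OpenCV 4.12 (cv2) and the standard library are available. Lean on these libraries where they do the work, as an engineer would, in place of code of your own. Each camera call takes 0.05 s, during which the arm holds its last target.

## Working session

There is one attempt and no reset: what is moved stays moved. The work goes in short steps, Python scripts to look and compute and a tool call to move; the robot and the scene stay as the last step left them, time stands still between calls to the robot, and variables do not carry over. Pictures are saved under pics/ and viewed, and the job is handed in when it is done.

Besides the shell and the picture viewer there is one more tool, called after "Emit:" in YAML: its name, and indented under it one key for each argument. drive_tool: Moves the arm, as the interface text tells. Its arguments: {"type":"object","properties":{"series":{"type":"array","items":{"type":"array"}}},"required":["series"]}

```bash
mkdir -p pics; python3 - <<'E'
from station import ctrl
import cv2
o=ctrl.get_obs();print(o)
for n in ["scene","side","wrist"]:
    p=ctrl.camera_params(n);print(n,p["K"],p["camera_from_world"])
    cv2.imwrite(f"pics/{n}0.png",ctrl.read_camera(n))
E
```

```text
{'clock': 0.0, 'q': array([ 3.33671651e-01,  4.08229659e-02,  8.38419006e-02, -4.55283537e-04,
       -1.61550510e+00, -3.33701157e-01]), 'joint_vel': array([-3.05091028e-03, -8.62732717e-04, -9.29509558e-05,  2.18549495e-03,
       -7.40085246e-04,  8.12950491e-05]), 'joint_torque': array([-7.27207535e-04, -3.68200672e+01,  3.47413230e+01,  6.93227157e+00,
       -5.48646509e-03, -9.47124363e-06]), 'tool_pos': array([5.99984133e-01, 8.71198328e-05, 4.03691037e-01]), 'tool_rot': array([-0.49959195,  0.50046952,  0.5004029 ,  0.49953486]), 'force': array([-0.51486524, -0.25372222,  0.48212163]), 'wrist_torque': array([-0.02659518, -0.05444148,  0.02912365]), 'finger_gap': 1.0013610351743432}
scene [[367.50371058   0.         257.10330094]
 [  0.         367.50371058 196.5965102 ]
 [  0.           0.           1.        ]] [[-0.74494307  0.66712693 -0.00121759  0.42139846]
 [ 0.43097235  0.47984777 -0.76420479 -0.15935206]
 [-0.50923734 -0.56981381 -0.64497253  1.19055923]
 [ 0.          0.          0.          1.        ]]
side [[372.9841873    0.         262.02560963]
 [  0.         372.9841873  190.76474478]
 [  0.           0.           1.        ]] [[ 0.83196832 -0.55477271  0.00747985 -0.4584257 ]
 [-0.27242481 -0.42021375 -0.86556636  0.22380175]
 [ 0.48333573  0.7180861  -0.50073838  0.93959082]
 [ 0.          0.          0.          1.        ]]
wrist [[311.61119612   0.         251.07727375]
 [  0.         311.61119612 191.55723832]
 [  0.           0.           1.        ]] [[-9.99998849e-01  6.65353095e-04  1.36339443e-03  6.00824305e-01]
 [ 1.07544876e-03  9.44765888e-01  3.27744200e-01 -4.37807143e-02]
 [-1.07002293e-03  3.27745289e-01 -9.44765516e-01  3.81239879e-01]
 [ 0.00000000e+00  0.00000000e+00  0.00000000e+00  1.00000000e+00]]
```

View pics/scene0.png

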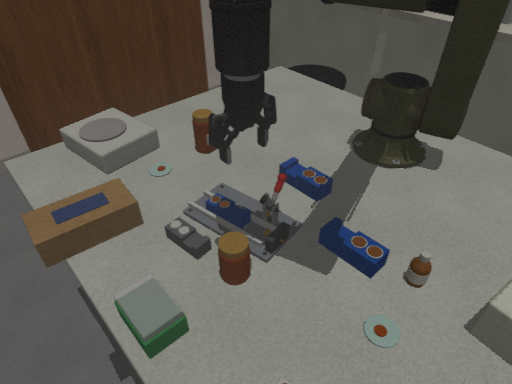

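View pics/side0.png

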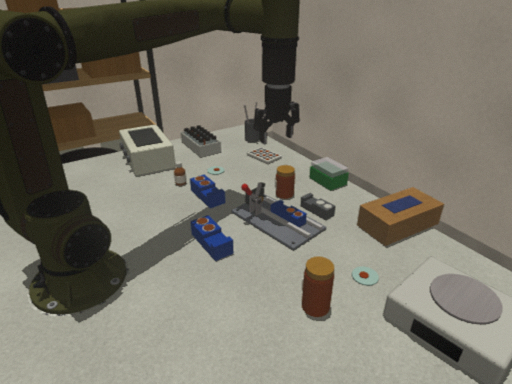

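View pics/wrist0.png

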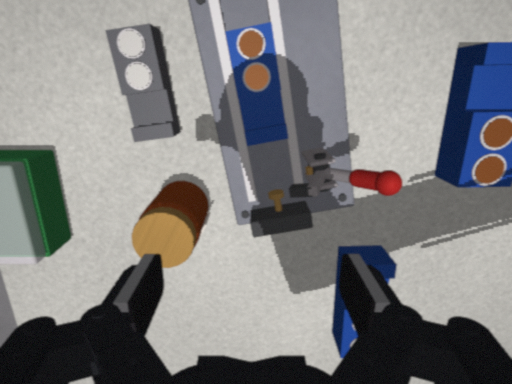

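The channel's blue carrier shows in the wrist view at about (258,85), with its -y end cut off at the top. The stop block is near (282,218) and the red knob at (389,182). Two other blue blocks lie on the open bench at (480,110) and (362,300) in the wrist view. I'll enlarge the wrist view and measure from it.

```bash
cat > h.py <<'E'
import numpy as np, cv2
from scipy.spatial.transform import Rotation as R
def ray(p,uv):
    K=p["K"];T=p["camera_from_world"];Rm=T[:3,:3];t=T[:3,3]
    d=Rm.T@np.linalg.solve(K,[uv[0],uv[1],1.]);return -Rm.T@t,d/np.linalg.norm(d)
def onz(p,uv,z):
    c,d=ray(p,uv);return c+d*(z-c[2])/d[2]
def tri(obs):
    A=np.zeros((3,3));b=np.zeros(3)
    L=[ray(p,u) for p,u in obs]
    for c,d in L:
        M=np.eye(3)-np.outer(d,d);A+=M;b+=M@c
    X=np.linalg.solve(A,b);return X,[np.linalg.norm((np.eye(3)-np.outer(d,d))@(X-c)) for c,d in L]
E
python3 - <<'E'
from h import *
from station import ctrl
o=ctrl.get_obs();print(R.from_quat(o["tool_rot"]).as_matrix().round(3))
im=cv2.imread("pics/wrist0.png")
cv2.imwrite("pics/wz0.png",cv2.resize(im[0:256,170:426],None,fx=2.3,fy=2.3,interpolation=cv2.INTER_CUBIC))
E
```

```text
[[-0.001 -1.    -0.   ]
 [-0.    -0.     1.   ]
 [-1.     0.001 -0.   ]]
```

View pics/wz0.png

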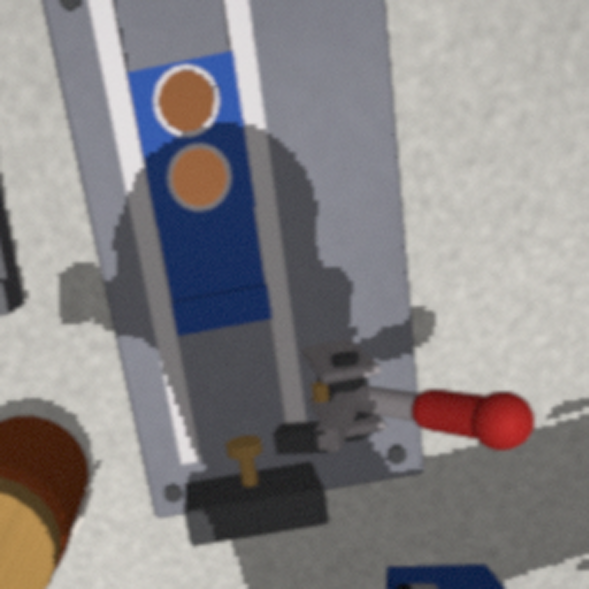

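The enlarged view shows the channel carrier whole. Its -y top edge runs from (130,72) to (232,52), and its +y bottom edge lies near (180,332) to (270,318). The plate's +y corners are at (155,516) and (422,470) and the knob is at (502,420), all in crop pixels. I'll move towards -y for a second view.

Emit:
drive_tool:
  series:
    - [[0,0,-2],[0,0,0],1]
    - [[0,0,-3],[0,0,0],1]
    - [[0,0,-3],[0,0,0],1]
    - [[0,0,-3],[0,0,0],1]
    - [[0,0,-2],[0,0,0],1]
    - [[0,0,-1],[0,0,0],1]
    - [[0,0,0],[0,0,0],1]
    - [[0,0,0],[0,0,0],1]
    - [[0,0,0],[0,0,0],1]

```text
clock: 0.9
tool_pos: [0.6001, -0.1392, 0.4045]
tool_rot: [-0.5, 0.5, 0.5, 0.5]
force: [-0.7, -0.1, 0.1]
finger_gap: -0.001
```

```bash
python3 - <<'E'
from h import *
from station import ctrl
import pickle
p=ctrl.camera_params("wrist");im=ctrl.read_camera("wrist");cv2.imwrite("pics/wrist1.png",im)
pickle.dump(p,open("p1.pkl","wb"))
cv2.imwrite("pics/wz1.png",cv2.resize(im[60:384,120:440],None,fx=1.8,fy=1.8,interpolation=cv2.INTER_CUBIC))
E
```

```text
(no output)
```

View pics/wrist1.png

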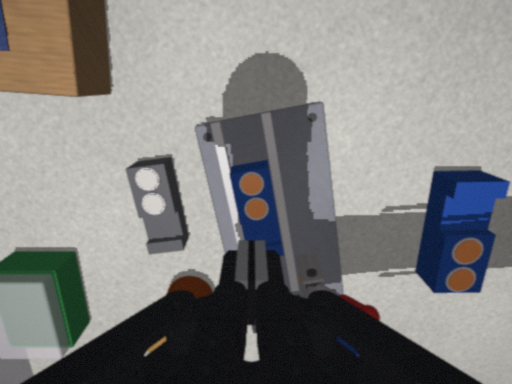

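View pics/wz1.png

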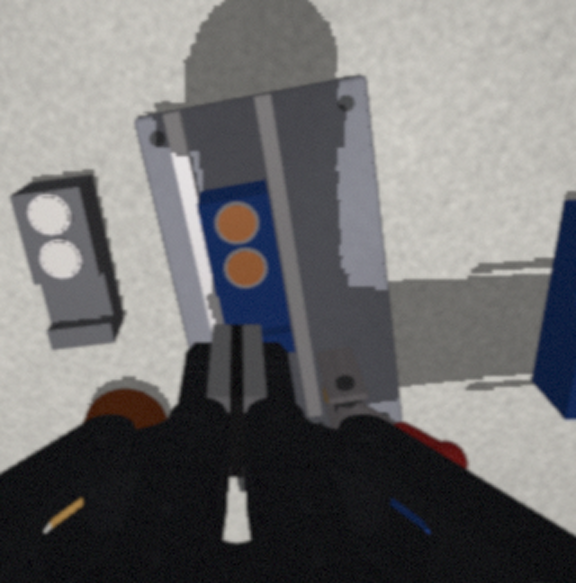

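Here the plate's -y corners are at about (196,126) and (323,102), full-frame pixels. The carrier's -y top edge runs from (231,167) to (267,160), and the fingers cover the clamp end.

```bash
python3 - <<'E'
from h import *
from station import ctrl
import pickle
p1=pickle.load(open("p1.pkl","rb"))
p0=dict(K=p1["K"],camera_from_world=np.array([[-9.99998849e-01,6.65353095e-04,1.36339443e-03,6.00824305e-01],[1.07544876e-03,9.44765888e-01,3.27744200e-01,-4.37807143e-02],[-1.07002293e-03,3.27745289e-01,-9.44765516e-01,3.81239879e-01],[0,0,0,1]]))
sc=ctrl.camera_params("scene");sd=ctrl.camera_params("side")
c0=lambda u,v:(170+u/2.3,u*0+v/2.3); c1=lambda u,v:(120+u/1.8,60+v/1.8)
A=onz(p0,c0(155,516),.012);B=onz(p0,c0(422,470),.012);C=onz(p1,c1(137,118),.012);D=onz(p1,c1(365,76),.012)
# A:+x+y, B:-x+y, C:+x-y, D:-x-y
print(A,B,C,D, np.linalg.norm(A-B),np.linalg.norm(C-D),np.linalg.norm(A-C),np.linalg.norm(B-D))
ctr=(A+B+C+D)/4; yv=(A+B-C-D); xv=(A+C-B-D)
a1=np.degrees(np.arctan2(-yv[0],yv[1]));a2=np.degrees(np.arctan2(xv[1],xv[0]));print(ctr,a1,a2)
th=np.radians((a1*270+a2*150)/420)
Rz=np.array([[np.cos(th),-np.sin(th)],[np.sin(th),np.cos(th)]])
pickle.dump((ctr[:2],th),open("fix.pkl","wb"))
F=lambda X:Rz.T@(X[:2]-ctr[:2])
W=lambda x,y:ctr[:2]+Rz@[x/1e3,y/1e3]
# carrier
for nm,p,u in [("c-y L",p0,c0(130,72)),("c-y R",p0,c0(232,52)),("c1 L",p1,c1(201,193)),("c1 R",p1,c1(266,181))]:
    print(nm,(F(onz(p,u,.048))*1e3).round(1))
# cells: tri from two views
for u0,u1 in [((187,100),(237,222)),((199,178),(245,268))]:
    X,e=tri([(p0,c0(*u0)),(p1,c1(*u1))]);print("cell",X,e,F(X)*1e3)
print("knob z121",F(onz(p0,c0(502,420),.121))*1e3, "expect",-30-75*np.sin(np.radians(35)))
# red mask in each
for n in ["scene","side","wrist"]:
    im=cv2.imread(f"pics/{n}0.png");b,g,r=[im[...,i].astype(int) for i in range(3)]
    m=((r>120)&(g<70)&(b<70)).astype(np.uint8);k,l,s,c=cv2.connectedComponentsWithStats(m)
    print(n,[(s[i],c[i].round(1)) for i in range(1,k) if s[i,4]>25])
for n in [(0,0),(-73,68),(20,114),(-30,68)]: print(n,W(*n))
E
python3 - <<'E'
import cv2,numpy as np
a=cv2.imread("pics/scene0.png")[150:270,170:330];b=cv2.imread("pics/side0.png")[170:260,220:340]
cv2.imwrite("pics/z2.png",np.vstack([cv2.resize(a,(440,330),interpolation=2),cv2.resize(b,(440,330-66),interpolation=2)]))
E
```

```text
[0.61834953 0.08572958 0.012     ] [0.47318704 0.058521   0.012     ] [ 0.66448637 -0.17752431  0.012     ] [ 0.52118218 -0.20327517  0.012     ] 0.14769040690832239 0.1455994466454795 0.26726619394877427 0.2661592940197665
[ 0.56930128 -0.05913723  0.012     ] 10.16411684437136 10.403055532954221
c-y L [ 41.  -79.7]
c-y R [ -1.1 -79.4]
c1 L [ 38.3 -86.8]
c1 R [ -1.3 -87.1]
cell [ 0.60070807 -0.11976059  0.04891139] [np.float64(0.00011113688090911676), np.float64(0.00011113688090913207)] [ 20.11864369 -65.24429494]
cell [ 0.59564923 -0.08959091  0.04904622] [np.float64(0.00014420623819725773), np.float64(0.0001442062381970922)] [ 20.50874714 -34.65591128]
knob z121 [-73.8603716   69.14090793] expect -73.01823272632845
scene []
side [(array([360, 273,   8,   4,  26], dtype=int32), array([363.5, 274.5]))]
wrist [(array([378, 173,  23,  23, 410], dtype=int32), array([389.5, 183.9])), (array([351, 174,  24,  16, 272], dtype=int32), array([363. , 181.1]))]
(0, 0) [ 0.56930128 -0.05913723]
(-73, 68) [ 0.48536666 -0.00521154]
(20, 114) [0.56869764 0.05660229]
(-30, 68) [0.52768049 0.00243963]
```

View pics/z2.png

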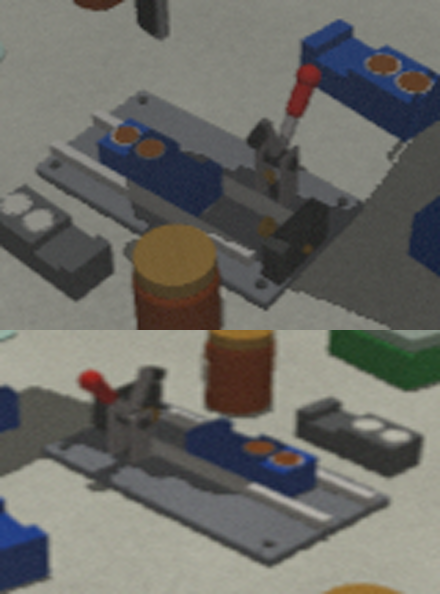

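The channel carrier, at wrist (258,85), measures about 43 mm across in the channel, with its -y face near fixture y = -80. It is the only block seated between the rails, so it is the one meant. The two on the bench, at scene (305,178) and (352,247), are the look-alikes. The fixture is turned 10.2°. I'll turn the tool to match and come down behind the carrier.

Emit:
drive_tool:
  series:
    - [[0,0,-1.1],[-0.089,0,0],1]
    - [[0,-0.4,-2],[-0.089,0,0],1]
    - [[1.5,0,0],[0,0,0],1]
    - [[3,0,0],[0,0,0],1]
    - [[3.5,0,0],[0,0,0],1]
    - [[3.5,0,0],[0,0,0],1]
    - [[3,0,0],[0,0,0],1]
    - [[1.5,0,0],[0,0,0],1]
    - [[0,0,0],[0,0,0],1]
    - [[0,0,0],[0,0,0],1]

```text
clock: 1.78
tool_pos: [0.6059, -0.1698, 0.2446]
tool_rot: [-0.543, 0.454, 0.543, 0.453]
force: [0.8, -0.7, 1.3]
finger_gap: -0.002
```

```bash
cat > st.py <<'E'
from h import *
from station import ctrl
import pickle
c,th=pickle.load(open("fix.pkl","rb"))
Rz=np.array([[np.cos(th),-np.sin(th)],[np.sin(th),np.cos(th)]])
def st():
    o=ctrl.get_obs();x=o["tool_pos"];M=R.from_quat(o["tool_rot"]).as_matrix()
    tip=x+M[:,0]*.173
    print("t",o["clock"],"tip fixture mm",(Rz.T@(tip[:2]-c)*1e3).round(1),"z",tip[2].round(4),"down",M[:,0].round(3),"yaw",np.degrees(np.arctan2(-M[0,2],M[1,2])).round(2),"F",(Rz.T@o["force"][:2]).round(2),o["force"][2].round(2))
E
python3 - <<'E'
from st import *
st()
cv2.imwrite("pics/side3.png",cv2.resize(ctrl.read_camera("side")[130:280,180:380],None,fx=3,fy=3))
cv2.imwrite("pics/w3.png",ctrl.read_camera("wrist"))
E
```

```text
t 1.7833 tip fixture mm [  16.1 -115.4] z 0.0716 down [-0.001 -0.001 -1.   ] yaw 10.28 F [ 0.67 -0.82] 1.29
```

View pics/side3.png

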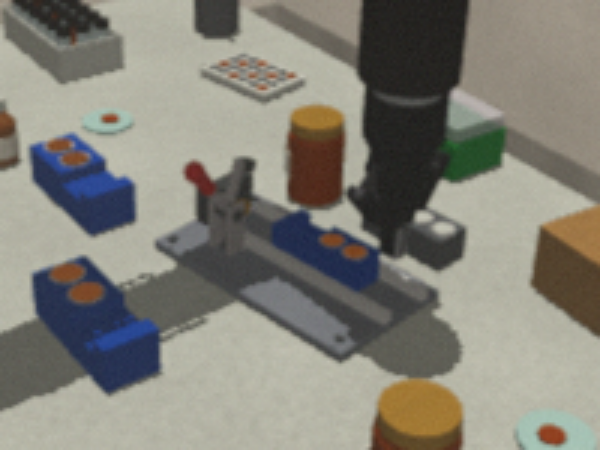

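View pics/w3.png

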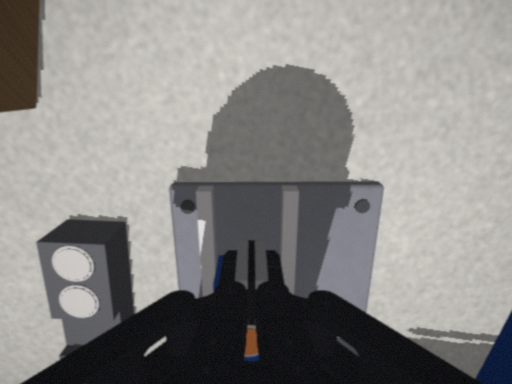

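The fingertips are behind the carrier, at z = 72 mm and fixture x = 16. Part of the descent was cut by the speed cap. The wrist view is square to the plate, with the fingers near the channel's centre at column 250. I'll go down 4 cm more and shift 4 mm.

Emit:
drive_tool:
  series:
    - [[1,-0.2,0],[0,0,0],1]
    - [[1.2,-0.2,0],[0,0,0],1]
    - [[1.2,0,0],[0,0,0],1]
    - [[0.6,0,0],[0,0,0],1]
    - [[0,0,0],[0,0,0],1]
    - [[0,0,0],[0,0,0],1]

```text
clock: 2.38
tool_pos: [0.6095, -0.1699, 0.2038]
tool_rot: [-0.542, 0.454, 0.543, 0.453]
force: [-0.1, -0.2, 0.5]
finger_gap: 0.0
```

```bash
python3 - <<'E'
from st import *
st()
cv2.imwrite("pics/side4.png",cv2.resize(ctrl.read_camera("side")[170:280,250:380],None,fx=4.5,fy=4.5))
E
```

```text
t 2.3833 tip fixture mm [  19.6 -116.2] z 0.0308 down [-0.002 -0.    -1.   ] yaw 10.2 F [-0.15 -0.13] 0.52
```

View pics/side4.png

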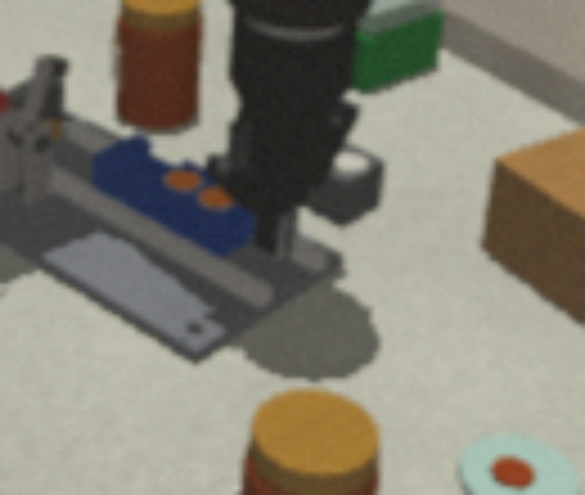

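The fingertips stand behind the carrier's -y face at side-crop (268,240), clear of the rails. I'll advance slowly.

Emit:
drive_tool:
  series:
    - [[0,0,0.2],[0,0,0],1]
    - [[0,0,0.2],[0,0,0],1]
    - [[0,0,0.2],[0,0,0],1]
    - [[0,0,0.2],[0,0,0],1]
    - [[0,0,0.2],[0,0,0],1]
    - [[0,0,0.2],[0,0,0],1]
    - [[0,0,0.2],[0,0,0],1]
    - [[0,0,0.2],[0,0,0],1]
    - [[0,0,0.2],[0,0,0],1]
    - [[0,0,0.2],[0,0,0],1]

```text
clock: 3.27
tool_pos: [0.6061, -0.15, 0.2046]
tool_rot: [-0.542, 0.454, 0.542, 0.454]
force: [-0.2, 0.2, 0.5]
finger_gap: -0.001
```

Emit:
drive_tool:
  series:
    - [[0,0,0.2],[0,0,0],1]
    - [[0,0,0.2],[0,0,0],1]
    - [[0,0,0.2],[0,0,0],1]
    - [[0,0,0.2],[0,0,0],1]
    - [[0,0,0.2],[0,0,0],1]
    - [[0,0,0.2],[0,0,0],1]

```text
clock: 3.77
tool_pos: [0.604, -0.1383, 0.2047]
tool_rot: [0.542, -0.454, -0.542, -0.454]
force: [0.5, -2.0, -0.3]
finger_gap: 0.001
```

Emit:
drive_tool:
  series:
    - [[0,0,0.2],[0,0,0],1]
    - [[0,0,0.2],[0,0,0],1]
    - [[0,0,0.2],[0,0,0],1]
    - [[0,0,0.2],[0,0,0],1]
    - [[0,0,0.2],[0,0,0],1]
    - [[0,0,0.2],[0,0,0],1]

```text
clock: 4.27
tool_pos: [0.6018, -0.1263, 0.2047]
tool_rot: [-0.542, 0.454, 0.542, 0.454]
force: [-0.2, -1.4, 0.3]
finger_gap: 0.001
```

```bash
python3 - <<'E'
from st import *
st()
E
```

```text
t 4.2667 tip fixture mm [ 20.  -71.9] z 0.0317 down [-0. -0. -1.] yaw 10.2 F [-0.41 -1.39] 0.34
```

It's in contact and sliding at 1–2 N. At least 34 mm of travel remains.

Emit:
drive_tool:
  series:
    - [[0,0,0.2],[0,0,0],1]
    - [[0,0,0.2],[0,0,0],1]
    - [[0,0,0.2],[0,0,0],1]
    - [[0,0,0.2],[0,0,0],1]
    - [[0,0,0.2],[0,0,0],1]
    - [[0,0,0.2],[0,0,0],1]
    - [[0,0,0.2],[0,0,0],1]
    - [[0,0,0.2],[0,0,0],1]
    - [[0,0,0.2],[0,0,0],1]
    - [[0,0,0.2],[0,0,0],1]
    - [[0,0,0.2],[0,0,0],1]
    - [[0,0,0],[0,0,0],1]

```text
clock: 5.27
tool_pos: [0.598, -0.1044, 0.2047]
tool_rot: [-0.542, 0.453, 0.543, 0.454]
force: [-0.2, 0.1, 0.1]
finger_gap: -0.002
```

```bash
python3 - <<'E'
from st import *
st()
a=ctrl.read_camera("scene")[150:270,170:330];b=ctrl.read_camera("side")[170:260,220:340]
cv2.imwrite("pics/z5.png",np.vstack([cv2.resize(a,(440,330),interpolation=2),cv2.resize(b,(440,330-66),interpolation=2)]))
E
```

```text
t 5.2667 tip fixture mm [ 20.1 -49.6] z 0.0317 down [-0.  0. -1.] yaw 10.22 F [-0.2   0.14] 0.1
```

View pics/z5.png

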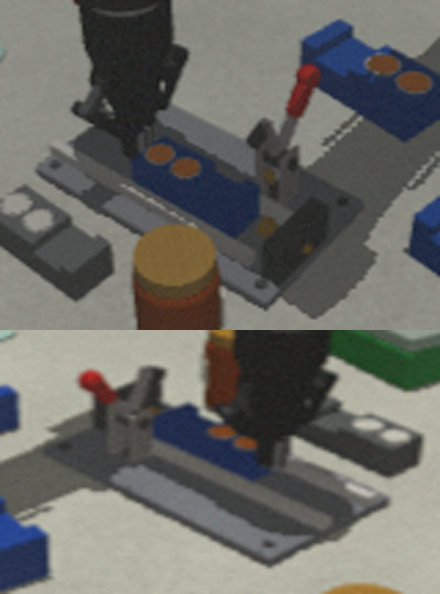

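The carrier is about two-thirds of the way, and the gap to the screw at scene-crop (266,226) is small. I'll slow down.

Emit:
drive_tool:
  series:
    - [[0,0,0.1],[0,0,0],1]
    - [[0,0,0.1],[0,0,0],1]
    - [[0,0,0.1],[0,0,0],1]
    - [[0,0,0.1],[0,0,0],1]
    - [[0,0,0.1],[0,0,0],1]
    - [[0,0,0.1],[0,0,0],1]
    - [[0,0,0.1],[0,0,0],1]
    - [[0,0,0.1],[0,0,0],1]

```text
clock: 6.03
tool_pos: [0.5966, -0.0969, 0.2047]
tool_rot: [0.542, -0.454, -0.542, -0.454]
force: [0.1, -1.2, -0.8]
finger_gap: 0.005
```

Emit:
drive_tool:
  series:
    - [[0,0,0.1],[0,0,0],1]
    - [[0,0,0.1],[0,0,0],1]
    - [[0,0,0.1],[0,0,0],1]
    - [[0,0,0.1],[0,0,0],1]
    - [[0,0,0.1],[0,0,0],1]

```text
clock: 6.45
tool_pos: [0.5957, -0.092, 0.2047]
tool_rot: [0.542, -0.454, -0.542, -0.454]
force: [0.9, -1.7, 0.6]
finger_gap: -0.003
```

```bash
python3 - <<'E'
from st import *
st()
a=ctrl.read_camera("scene")[170:260,220:320]
cv2.imwrite("pics/z6.png",cv2.resize(a,None,fx=6,fy=6,interpolation=2))
E
```

```text
t 6.45 tip fixture mm [ 20.1 -37.1] z 0.0317 down [-0. -0. -1.] yaw 10.2 F [ 0.56 -1.81] 0.62
```

View pics/z6.png

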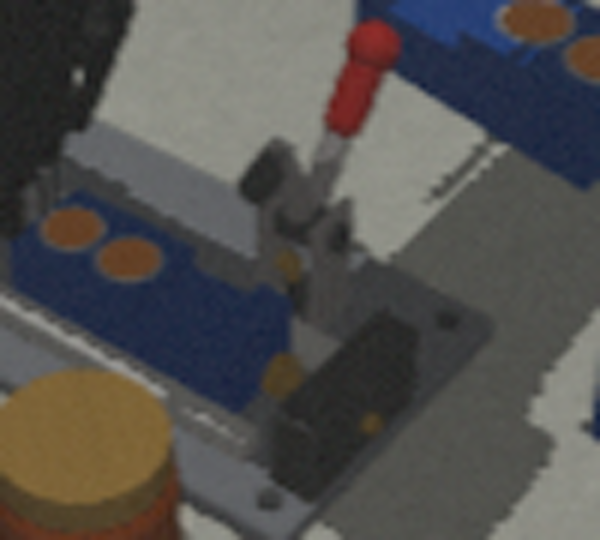

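The carrier's +y face, at about (255,350), is nearly at the screw head at (282,375). From here I'll use half-millimetre rows and watch the force.

Emit:
drive_tool:
  series:
    - [[0,0,0.05],[0,0,0],1]
    - [[0,0,0.05],[0,0,0],1]
    - [[0,0,0.05],[0,0,0],1]
    - [[0,0,0.05],[0,0,0],1]

```text
clock: 6.83
tool_pos: [0.5953, -0.0901, 0.2047]
tool_rot: [0.542, -0.454, -0.542, -0.454]
force: [0.5, -0.9, 0.4]
finger_gap: 0.0
```

Emit:
drive_tool:
  series:
    - [[0,0,0.05],[0,0,0],1]
    - [[0,0,0.05],[0,0,0],1]
    - [[0,0,0.05],[0,0,0],1]
    - [[0,0,0.05],[0,0,0],1]

```text
clock: 7.17
tool_pos: [0.595, -0.0881, 0.2047]
tool_rot: [0.542, -0.454, -0.542, -0.454]
force: [0.6, -2.3, 0.9]
finger_gap: 0.004
```

Emit:
drive_tool:
  series:
    - [[0,0,0.05],[0,0,0],1]
    - [[0,0,0.05],[0,0,0],1]
    - [[0,0,0.05],[0,0,0],1]

```text
clock: 7.42
tool_pos: [0.5947, -0.0867, 0.2047]
tool_rot: [0.542, -0.454, -0.542, -0.454]
force: [-0.1, -2.3, 0.4]
finger_gap: -0.001
```

Emit:
drive_tool:
  series:
    - [[0,0,0.05],[0,0,0],1]
    - [[0,0,0.05],[0,0,0],1]
    - [[0,0,0.05],[0,0,0],1]

```text
clock: 7.67
tool_pos: [0.5944, -0.0852, 0.2047]
tool_rot: [-0.542, 0.454, 0.542, 0.454]
force: [0.1, -1.5, 0.9]
finger_gap: -0.001
```

Emit:
drive_tool:
  series:
    - [[0,0,0.05],[0,0,0],1]
    - [[0,0,0.05],[0,0,0],1]

```text
clock: 7.83
tool_pos: [0.5943, -0.0842, 0.2047]
tool_rot: [0.543, -0.454, -0.542, -0.454]
force: [2.7, -4.5, 0.3]
finger_gap: 0.002
```

```bash
python3 - <<'E'
from st import *
st()
a=ctrl.read_camera("scene")[170:260,220:320]
cv2.imwrite("pics/z7.png",cv2.resize(a,None,fx=6,fy=6,interpolation=2))
E
```

```text
t 7.8333 tip fixture mm [ 20.1 -29.2] z 0.0317 down [ 0. -0. -1.] yaw 10.2 F [ 1.86 -4.94] 0.3
```

View pics/z7.png

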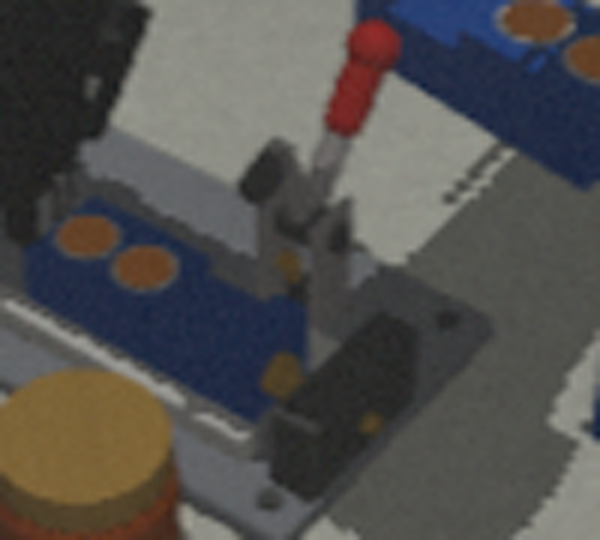

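The force has risen to about 5 N and the carrier now meets the screw head. I'll confirm with very small steps.

Emit:
drive_tool:
  series:
    - [[0,0,0.02],[0,0,0],1]
    - [[0,0,0],[0,0,0],1]

```text
clock: 8.05
tool_pos: [0.5943, -0.0842, 0.2047]
tool_rot: [0.543, -0.454, -0.542, -0.453]
force: [1.2, -4.4, 0.2]
finger_gap: -0.004
```

```bash
python3 - <<'E'
from st import *
st()
E
```

```text
t 8.05 tip fixture mm [ 20.1 -29.2] z 0.0317 down [ 0. -0. -1.] yaw 10.19 F [ 0.38 -4.58] 0.24
```

Emit:
drive_tool:
  series:
    - [[0,0,0.04],[0,0,0],1]
    - [[0,0,0],[0,0,0],1]

```text
clock: 8.22
tool_pos: [0.5942, -0.0841, 0.2047]
tool_rot: [0.543, -0.454, -0.542, -0.453]
force: [0.4, -5.9, 0.2]
finger_gap: -0.0
```

```bash
python3 - <<'E'
from st import *
st()
E
```

```text
t 8.2167 tip fixture mm [ 20.  -29.2] z 0.0317 down [-0.    -0.001 -1.   ] yaw 10.18 F [-0.66 -5.88] 0.21
```

Emit:
drive_tool:
  series:
    - [[0,0,0.04],[0,0,0],1]
    - [[0,0,0],[0,0,0],1]
    - [[0,0,0],[0,0,0],1]

```text
clock: 8.47
tool_pos: [0.5941, -0.084, 0.2047]
tool_rot: [0.543, -0.454, -0.542, -0.453]
force: [1.4, -7.3, 0.5]
finger_gap: 0.0
```

```bash
python3 - <<'E'
from st import *
st()
E
```

```text
t 8.4667 tip fixture mm [ 19.9 -29.1] z 0.0317 down [-0.    -0.001 -1.   ] yaw 10.17 F [ 0.07 -7.43] 0.47
```

The carrier is firmly home: 7.4 N against the stop with only 0.1 mm of creep. I'll back off slowly and rise.

Emit:
drive_tool:
  series:
    - [[0,0,-0.2],[0,0,0],1]
    - [[0,0,-0.4],[0,0,0],1]
    - [[0,0,-0.6],[0,0,0],1]
    - [[-1.2,0,0],[0,0,0],1]
    - [[-2.3,0,0],[0,0,0],1]
    - [[-2.3,0,0],[0,0,0],1]
    - [[-2.3,0,0],[0,0,0],1]
    - [[-2.3,0,0],[0,0,0],1]
    - [[-2.3,0,0],[0,0,0],1]
    - [[-2.3,0,0],[0,0,0],1]
    - [[-2,0,0],[0,0,0],1]
    - [[0,1.5,0],[0,0,0],1]
    - [[0,2.3,0],[0,0,0],1]
    - [[0,2.3,0],[0,0,0],1]
    - [[0,2.3,0],[0,0,0],1]
    - [[0,2.3,0],[0,0,0],1]
    - [[0,2,0],[0,0,0],1]
    - [[0,1.3,0],[0,0,0],1]
    - [[0,0,0],[0,0,0],1]
    - [[0,0,0],[0,0,0],1]

```text
clock: 10.13
tool_pos: [0.458, -0.1199, 0.376]
tool_rot: [0.543, -0.453, -0.542, -0.454]
force: [-0.2, 0.0, -0.3]
finger_gap: -0.005
```

```bash
python3 - <<'E'
from st import *
st()
cv2.imwrite("pics/w8.png",ctrl.read_camera("wrist"))
pickle.dump(ctrl.camera_params("wrist"),open("p8.pkl","wb"))
cv2.imwrite("pics/s8.png",cv2.resize(ctrl.read_camera("scene")[140:270,160:340],None,fx=3.5,fy=3.5,interpolation=2))
E
```

```text
t 10.1333 tip fixture mm [-119.9  -40. ] z 0.203 down [ 0.002  0.001 -1.   ] yaw 10.2 F [-0.19  0.07] -0.29
```

View pics/w8.png

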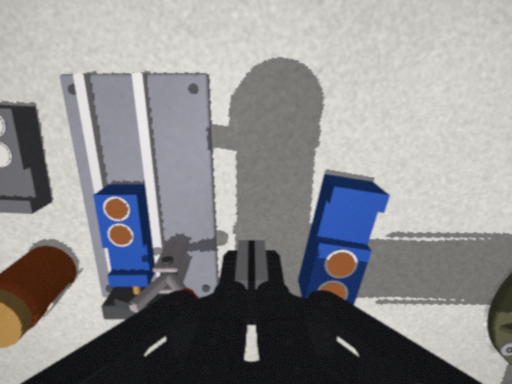

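View pics/s8.png

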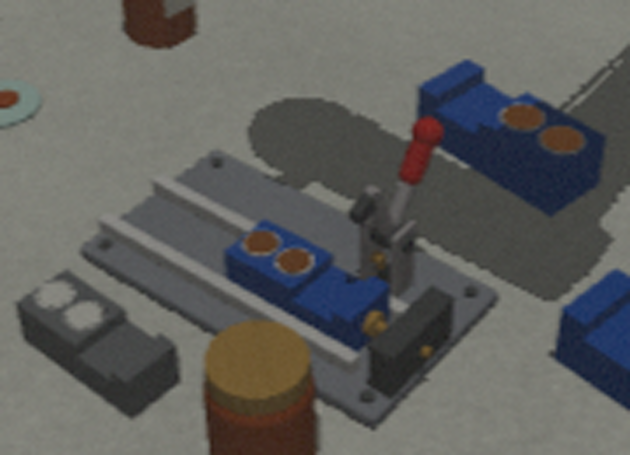

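The carrier sits against the screw head at crop (375,322), the clamp is still open, and the knob is at (428,132). I'll triangulate the knob from the two views and move alongside it.

```bash
python3 - <<'E'
from st import *
p1=pickle.load(open("p1.pkl","rb"))
p0=dict(K=p1["K"],camera_from_world=np.array([[-9.99998849e-01,6.65353095e-04,1.36339443e-03,6.00824305e-01],[1.07544876e-03,9.44765888e-01,3.27744200e-01,-4.37807143e-02],[-1.07002293e-03,3.27745289e-01,-9.44765516e-01,3.81239879e-01],[0,0,0,1]]))
X,e=tri([(p0,(389.5,183)),(ctrl.camera_params("scene"),(282.3,177.7))]);print(X,e,Rz.T@(X[:2]-c))
E
```

```text
[ 0.48251905 -0.00345299  0.11982864] [np.float64(0.00014034927353263665), np.float64(0.00014034927353266257)] [-0.07548927  0.07023718]
```

Emit:
drive_tool:
  series:
    - [[0,0,1],[0,0,0],1]
    - [[0,0,2],[0,0,0],1]
    - [[0,0,2.3],[0,0,0],1]
    - [[0,0,2.3],[0,0,0],1]
    - [[0,0,2],[0,0,0],1]
    - [[0,0,1.2],[0,0,0],1]
    - [[1,0,0],[0,0,0],1]
    - [[2,0,0],[0,0,0],1]
    - [[2,0,0],[0,0,0],1]
    - [[2,0,0],[0,0,0],1]
    - [[1,0,0],[0,0,0],1]
    - [[0,0,0],[0,0,0],1]
    - [[0,0,0],[0,0,0],1]

```text
clock: 11.32
tool_pos: [0.4395, -0.0137, 0.2947]
tool_rot: [-0.542, 0.454, 0.542, 0.453]
force: [0.4, -0.2, 0.8]
finger_gap: 0.002
```

```bash
python3 - <<'E'
from st import *
st()
a=cv2.resize(ctrl.read_camera("scene")[130:250,220:340],(420,420),interpolation=2);b=cv2.resize(ctrl.read_camera("side")[130:240,210:310],(380,420),interpolation=2)
cv2.imwrite("pics/z9.png",np.hstack([a,b]))
E
```

```text
t 11.3167 tip fixture mm [-119.8   67.7] z 0.1217 down [-0.001 -0.001 -1.   ] yaw 10.19 F [ 0.36 -0.24] 0.77
```

View pics/z9.png

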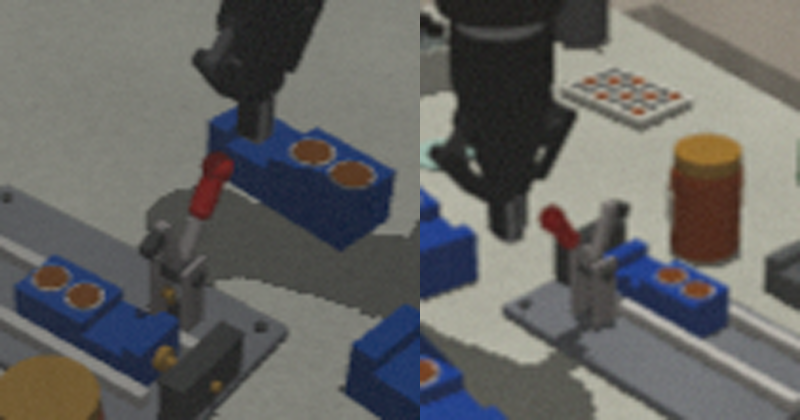

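The knob is at (−75, 70, 120 mm) in the fixture frame. The fingertip is alongside it on its -x side, slightly high. I'll drop 1.3 cm and approach towards +x.

Emit:
drive_tool:
  series:
    - [[0.7,0,0.1],[0,0,0],1]
    - [[0.6,0,0],[0,0,0],1]
    - [[0,-0.2,0],[0,0,0],1]
    - [[0,-0.2,0],[0,0,0],1]
    - [[0,-0.2,0],[0,0,0],1]
    - [[0,-0.2,0],[0,0,0],1]
    - [[0,-0.2,0],[0,0,0],1]
    - [[0,-0.2,0],[0,0,0],1]
    - [[0,-0.1,0],[0,0,0],1]
    - [[0,-0.1,0],[0,0,0],1]
    - [[0,-0.1,0],[0,0,0],1]
    - [[0,0,0],[0,0,0],1]

```text
clock: 12.42
tool_pos: [0.454, -0.0099, 0.2817]
tool_rot: [-0.542, 0.454, 0.542, 0.454]
force: [-0.2, 1.3, 0.2]
finger_gap: 0.0
```

Emit:
drive_tool:
  series:
    - [[0,-0.1,0],[0,0,0],1]
    - [[0,-0.1,0],[0,0,0],1]
    - [[0,-0.1,0],[0,0,0],1]
    - [[0,-0.1,0],[0,0,0],1]

```text
clock: 12.75
tool_pos: [0.4579, -0.0092, 0.2817]
tool_rot: [0.542, -0.454, -0.542, -0.454]
force: [0.7, -0.5, 0.4]
finger_gap: 0.004
```

```bash
python3 - <<'E'
from st import *
st()
E
```

```text
t 12.75 tip fixture mm [-100.7   69. ] z 0.1087 down [ 0.  0. -1.] yaw 10.2 F [ 0.62 -0.58] 0.36
```

Emit:
drive_tool:
  series:
    - [[0,-0.1,0],[0,0,0],1]
    - [[0,-0.1,0],[0,0,0],1]
    - [[0,-0.1,0],[0,0,0],1]
    - [[0,-0.1,0],[0,0,0],1]

```text
clock: 13.08
tool_pos: [0.4611, -0.0087, 0.2815]
tool_rot: [-0.542, 0.455, 0.543, 0.452]
force: [-11.9, 1.0, 6.2]
finger_gap: 0.002
```

Emit:
drive_tool:
  series:
    - [[0,-0.1,0],[0,0,0],1]
    - [[0,-0.1,0],[0,0,0],1]

```text
clock: 13.25
tool_pos: [0.4626, -0.0085, 0.2822]
tool_rot: [-0.541, 0.455, 0.544, 0.452]
force: [-15.9, 1.1, 12.3]
finger_gap: -0.002
```

```bash
python3 - <<'E'
from st import *
st()
E
```

```text
t 13.25 tip fixture mm [-96.9  68.7] z 0.1092 down [-0.005 -0.002 -1.   ] yaw 10.2 F [-15.44   3.9 ] 12.33
```

About 20 N at the wrist: the level push is rubbing and jamming. I'll back off at once, then push along the arc, rising with the knob.

Emit:
drive_tool:
  series:
    - [[0,0.2,0],[0,0,0],1]
    - [[0,0.2,0],[0,0,0],1]
    - [[0,0,0],[0,0,0],1]
    - [[0,0,0],[0,0,0],1]

```text
clock: 13.58
tool_pos: [0.4598, -0.0088, 0.2817]
tool_rot: [0.543, -0.454, -0.542, -0.454]
force: [-1.8, -0.3, -0.6]
finger_gap: 0.0
```

```bash
python3 - <<'E'
from st import *
st()
a=cv2.resize(ctrl.read_camera("scene")[130:250,220:340],(420,420),interpolation=2);b=cv2.resize(ctrl.read_camera("side")[130:240,210:310],(380,420),interpolation=2)
cv2.imwrite("pics/z10.png",np.hstack([a,b]))
E
```

```text
t 13.5833 tip fixture mm [-98.7  69. ] z 0.1087 down [ 0.  0. -1.] yaw 10.2 F [-1.78  0.02] -0.58
```

View pics/z10.png

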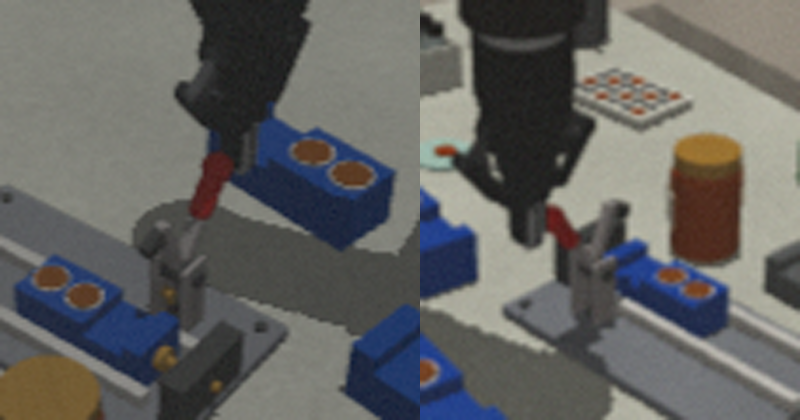

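The finger is barely touching the knob's -x side, at about 1.8 N. Now I'll push along the tangent: 0.82 across to 0.57 up.

Emit:
drive_tool:
  series:
    - [[-0.06,-0.08,0],[0,0,0],1]
    - [[-0.06,-0.08,0],[0,0,0],1]

```text
clock: 13.85
tool_pos: [0.461, -0.0086, 0.2821]
tool_rot: [-0.542, 0.454, 0.543, 0.453]
force: [-5.1, -0.1, -0.5]
finger_gap: -0.0
```

Emit:
drive_tool:
  series:
    - [[-0.06,-0.08,0],[0,0,0],1]
    - [[-0.06,-0.08,0],[0,0,0],1]

```text
clock: 14.02
tool_pos: [0.4627, -0.0084, 0.2836]
tool_rot: [-0.542, 0.454, 0.543, 0.453]
force: [-5.6, 0.2, 0.2]
finger_gap: -0.001
```

```bash
python3 - <<'E'
from st import *
st()
E
```

```text
t 14.0167 tip fixture mm [-96.3  68.9] z 0.1106 down [-0.002 -0.001 -1.   ] yaw 10.19 F [-5.51  1.19] 0.18
```

It's moving steadily at about 5.5 N. I'll carry on along the arc.

Emit:
drive_tool:
  series:
    - [[-0.065,-0.115,0],[0,0,0],1]
    - [[-0.065,-0.115,0],[0,0,0],1]
    - [[-0.075,-0.145,0],[0,0,0],1]
    - [[-0.075,-0.145,0],[0,0,0],1]

```text
clock: 14.35
tool_pos: [0.4678, -0.0075, 0.2872]
tool_rot: [-0.542, 0.454, 0.543, 0.453]
force: [-9.0, -0.5, 4.8]
finger_gap: 0.004
```

Emit:
drive_tool:
  series:
    - [[-0.075,-0.145,0],[0,0,0],1]
    - [[-0.075,-0.145,0],[0,0,0],1]
    - [[-0.062,-0.15,0],[0,0,0],1]
    - [[-0.062,-0.15,0],[0,0,0],1]

```text
clock: 14.68
tool_pos: [0.4737, -0.0064, 0.2909]
tool_rot: [-0.542, 0.454, 0.543, 0.453]
force: [-10.0, 1.6, 8.4]
finger_gap: -0.005
```

```bash
python3 - <<'E'
from st import *
st()
a=cv2.resize(ctrl.read_camera("scene")[130:250,220:340],(420,420),interpolation=2);b=cv2.resize(ctrl.read_camera("side")[130:240,210:310],(380,420),interpolation=2)
cv2.imwrite("pics/z11.png",np.hstack([a,b]))
E
```

```text
t 14.6833 tip fixture mm [-84.7  68.9] z 0.1179 down [-0.    -0.001 -1.   ] yaw 10.21 F [-9.58  3.33] 8.43
```

View pics/z11.png

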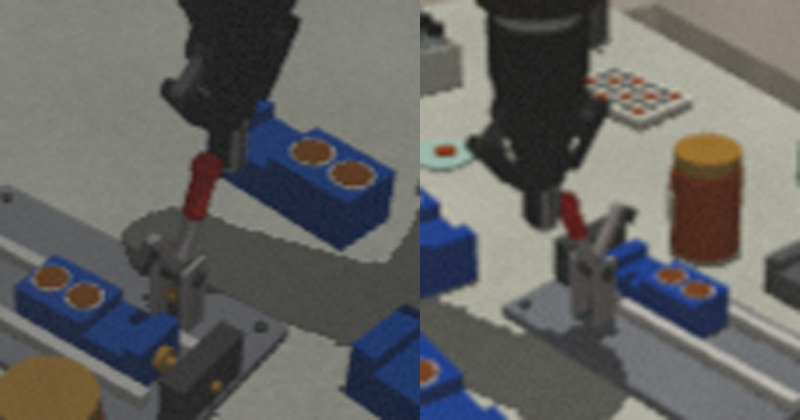

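The handle is moving (about -24° now), but the finger is being lifted with 8 N. It isn't rising enough, so I'll rise 1.2 mm and keep going with more lift.

Emit:
drive_tool:
  series:
    - [[-0.08,0,0],[0,0,0],1]
    - [[-0.08,0,0],[0,0,0],1]

```text
clock: 14.95
tool_pos: [0.4738, -0.0063, 0.2916]
tool_rot: [-0.542, 0.454, 0.543, 0.453]
force: [-4.0, -0.8, -0.2]
finger_gap: -0.002
```

Emit:
drive_tool:
  series:
    - [[-0.07,-0.12,0],[0,0,0],1]
    - [[-0.07,-0.12,0],[0,0,0],1]
    - [[-0.07,-0.12,0],[0,0,0],1]

```text
clock: 15.2
tool_pos: [0.4775, -0.0056, 0.2935]
tool_rot: [-0.542, 0.454, 0.543, 0.453]
force: [-4.7, 0.9, 2.3]
finger_gap: 0.0
```

```bash
python3 - <<'E'
from st import *
st()
E
```

```text
t 15.2 tip fixture mm [-80.9  69. ] z 0.1205 down [-0. -0. -1.] yaw 10.2 F [-4.5   1.72] 2.26
```

Emit:
drive_tool:
  series:
    - [[-0.065,-0.15,0],[0,0,0],1]
    - [[-0.06,-0.15,0],[0,0,0],1]
    - [[-0.06,-0.15,0],[0,0,0],1]
    - [[-0.055,-0.15,0],[0,0,0],1]

```text
clock: 15.53
tool_pos: [0.4836, -0.0045, 0.2962]
tool_rot: [0.543, -0.453, -0.542, -0.454]
force: [-4.9, 1.0, 4.4]
finger_gap: -0.003
```

Emit:
drive_tool:
  series:
    - [[-0.05,-0.15,0],[0,0,0],1]
    - [[-0.045,-0.15,0],[0,0,0],1]
    - [[-0.04,-0.15,0],[0,0,0],1]
    - [[-0.04,-0.15,0],[0,0,0],1]

```text
clock: 15.87
tool_pos: [0.4896, -0.0035, 0.298]
tool_rot: [0.543, -0.453, -0.542, -0.454]
force: [-3.4, 0.3, 4.7]
finger_gap: -0.001
```

```bash
python3 - <<'E'
from st import *
st()
E
```

```text
t 15.8667 tip fixture mm [-68.4  68.9] z 0.125 down [ 0.001 -0.    -1.   ] yaw 10.2 F [-3.33  0.93] 4.66
```

Emit:
drive_tool:
  series:
    - [[-0.06,-0.12,0],[0,0,0],1]
    - [[-0.05,-0.15,0],[0,0,0],1]
    - [[-0.03,-0.15,0],[0,0,0],1]
    - [[-0.03,-0.15,0],[0,0,0],1]

```text
clock: 16.2
tool_pos: [0.495, -0.0025, 0.2989]
tool_rot: [-0.542, 0.454, 0.542, 0.454]
force: [-1.2, -0.7, 1.4]
finger_gap: 0.001
```

Emit:
drive_tool:
  series:
    - [[-0.02,-0.15,0],[0,0,0],1]
    - [[-0.02,-0.15,0],[0,0,0],1]
    - [[-0.01,-0.15,0],[0,0,0],1]
    - [[-0.01,-0.15,0],[0,0,0],1]

```text
clock: 16.53
tool_pos: [0.501, -0.0014, 0.2996]
tool_rot: [-0.542, 0.454, 0.542, 0.454]
force: [-0.5, 0.8, 1.3]
finger_gap: 0.001
```

```bash
python3 - <<'E'
from st import *
st()
a=cv2.resize(ctrl.read_camera("scene")[130:250,220:340],(420,420),interpolation=2);b=cv2.resize(ctrl.read_camera("side")[130:240,210:310],(380,420),interpolation=2)
cv2.imwrite("pics/z12.png",np.hstack([a,b]))
E
```

```text
t 16.5333 tip fixture mm [-57.  69.] z 0.1266 down [ 0.  0. -1.] yaw 10.2 F [-0.32  0.88] 1.27
```

View pics/z12.png

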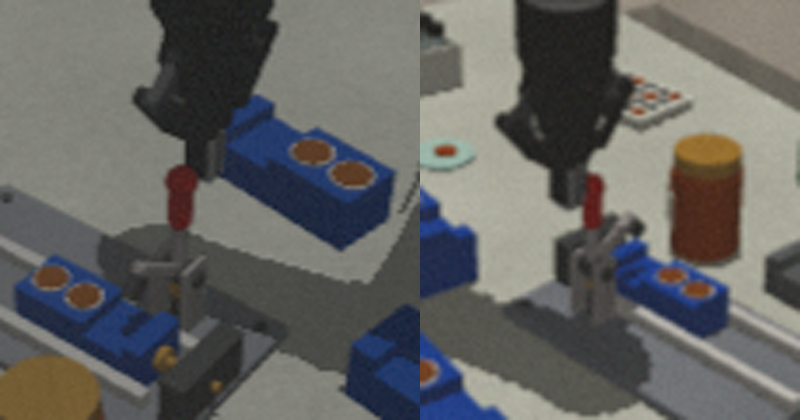

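The handle is nearly upright, with the knob at crop (180,180), and the force is close to zero. I'll push a few more millimetres over centre.

Emit:
drive_tool:
  series:
    - [[0,-0.15,0],[0,0,0],1]
    - [[0,-0.15,0],[0,0,0],1]
    - [[0,-0.15,0],[0,0,0],1]
    - [[0,-0.15,0],[0,0,0],1]
    - [[0,0,0],[0,0,0],1]
    - [[0,0,0],[0,0,0],1]

```text
clock: 17.13
tool_pos: [0.5067, -0.0004, 0.2997]
tool_rot: [-0.542, 0.454, 0.542, 0.454]
force: [-0.0, 0.4, -0.8]
finger_gap: -0.002
```

```bash
python3 - <<'E'
from st import *
st()
a=cv2.resize(ctrl.read_camera("scene")[130:250,220:340],(420,420),interpolation=2);b=cv2.resize(ctrl.read_camera("side")[130:240,210:310],(380,420),interpolation=2)
cv2.imwrite("pics/z13.png",np.hstack([a,b]))
E
```

```text
t 17.1333 tip fixture mm [-51.2  68.9] z 0.1267 down [-0. -0. -1.] yaw 10.2 F [0.03 0.4 ] -0.79
```

View pics/z13.png

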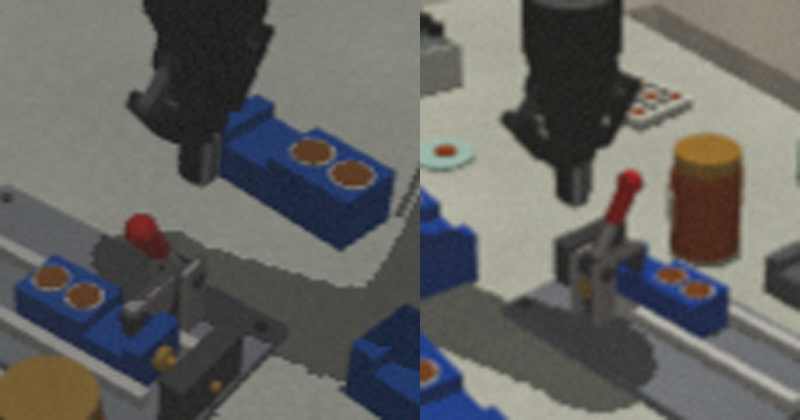

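The clamp has snapped shut: the handle now leans to +x, with the knob at (142,230) and the foot at about (130,315). I'll withdraw towards -x and up, then check.

Emit:
drive_tool:
  series:
    - [[0,0.5,0],[0,0,0],1]
    - [[0,1.5,0],[0,0,0],1]
    - [[0,2,0],[0,0,0],1]
    - [[-1,2,0],[0,0,0],1]
    - [[-2,1,0],[0,0,0],1]
    - [[-2,0,-1],[0,0,0],1]
    - [[-2,0,-2],[0,0,0],1]
    - [[-2,0,-2],[0,0,0],1]
    - [[-1,0,-2],[0,0,0],1]
    - [[0,0,-2],[0,0,0],1]
    - [[0,0,-2],[0,0,0],1]
    - [[0,0,-1],[0,0,0],1]
    - [[0,0,0],[0,0,0],1]
    - [[0,0,0],[0,0,0],1]
    - [[0,0,0],[0,0,0],1]

```text
clock: 18.48
tool_pos: [0.4588, -0.1304, 0.3997]
tool_rot: [-0.542, 0.454, 0.543, 0.454]
force: [0.1, -0.1, -0.1]
finger_gap: 0.003
```

```bash
python3 - <<'E'
from st import *
st()
S=ctrl.read_camera("scene");D=ctrl.read_camera("side")
cv2.imwrite("pics/s14.png",S)
a=cv2.resize(S[150:250,230:330],(420,420),interpolation=2);b=cv2.resize(D[170:230,240:300],(380,380),interpolation=2)
b=np.vstack([b,np.zeros((40,380,3),np.uint8)])
cv2.imwrite("pics/z14.png",np.hstack([a,b]))
cv2.imwrite("pics/w14.png",ctrl.read_camera("wrist"))
s0=cv2.imread("pics/scene0.png")
E
```

```text
t 18.4833 tip fixture mm [-121.4  -50.5] z 0.2267 down [-0.  0. -1.] yaw 10.21 F [ 0.08 -0.13] -0.11
```

View pics/z14.png

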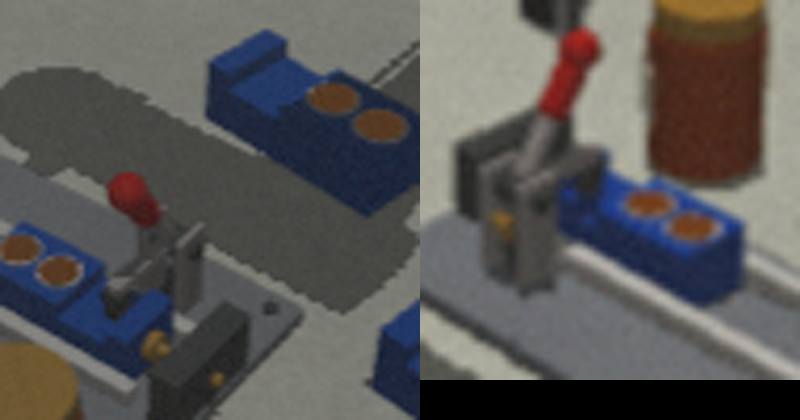

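View pics/w14.png

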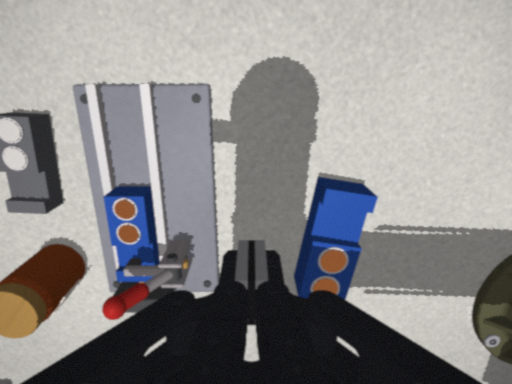

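View pics/s14.png

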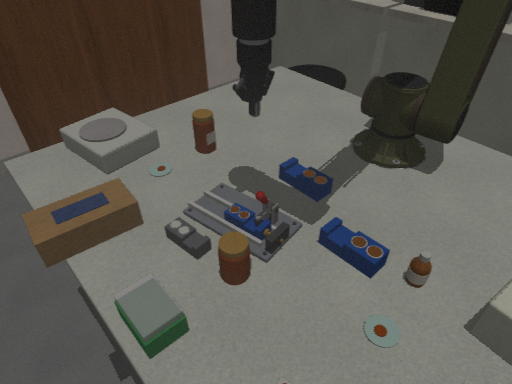

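The foot lies in the groove, clear of both walls, and the carrier still touches the screw. Nothing else has shifted. I'll check the clamp angle from the knob's position in two views.

```bash
python3 - <<'E'
from st import *
X,e=tri([(ctrl.camera_params("scene"),(260.5,196)),(ctrl.camera_params("side"),(265.4,177.3))])
f=Rz.T@(X[:2]-c)*1e3;print(X,e,f)
print("angle rad from open:",np.radians(35)+np.arctan2(f[0]+30,X[2]*1e3-60))
a=cv2.imread("pics/scene0.png").astype(int);b=cv2.imread("pics/s14.png").astype(int)
for n,(u,v) in dict(spare=(188,237),jar=(234,258),tall=(204,135),bottle=(420,270),d0=(160,169),d1=(381,330)).items():
    t=cv2.imread("pics/scene0.png")[v-14:v+14,u-14:u+14];w=cv2.imread("pics/s14.png")[v-22:v+22,u-22:u+22]
    print(n,np.array(cv2.minMaxLoc(cv2.matchTemplate(w,t,cv2.TM_CCOEFF_NORMED))[3])-8)
E
```

```text
[0.56911641 0.01284292 0.12195028] [np.float64(0.0016853680455374547), np.float64(0.0016853680455375106)] [12.62580518 70.86441291]
angle rad from open: 1.2135359564918788
spare [0 0]
jar [0 0]
tall [-1  0]
bottle [0 0]
d0 [0 0]
d1 [0 0]
```

The angle comes out at 1.21 rad, which is shut. The bystanders match their first picture to within a pixel, so I'm handing in.

```bash
python3 - <<'E'
from station import ctrl
ctrl.close_job();print(ctrl.get_obs()["clock"])
E
```

```text
the job is handed in; nothing more can be done
the job is handed in; nothing more can be done
```

The carrier is home against the stop screw and the toggle clamp is shut in its groove. I handed the job in about 19 s into the 58 s allowed. One thing could count against the run: my first push on the knob read about 20 N at the wrist.

- **Carrier:** I pushed it slowly with the shut fingertips, finishing at 6 mm/s. It slid at 1–2.5 N. At the screw the force rose to 7.4 N with only about 0.1 mm of further movement, against a limit of 15 N.
- **Clamp:** The first, level push on the knob jammed by rubbing. The reading was 15.9 N across and 12.3 N up, right at the 20 N limit. That is a noisy wrist reading, so I can't rule out that the contact force touched the limit. I backed off at once and followed the arc instead. That took mostly 4–6 N, with one peak of about 13 N, and the clamp snapped shut by itself past centre.
- **Last checks:**
  - The clamp angle, from the knob's position in two views, is 1.21 rad. The two sight lines missed each other by about 3 mm.
  - The foot is in the groove and the carrier touches the screw head.
  - The hand is well clear, at about 0 N.
  - The spare carrier, jars, bottle and dishes are within one pixel of where they started.

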